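# Swing the stand's hook to its front stop and hang the dustpan behind its keeper

### The job

Push the stand's swivel hook round until it is fully against its stop, facing out over the long side of the foot, and only then hang the grey dustpan on it by the hole in its handle: slide the hole along the hook past the sprung keeper and press it in against the rubber buffer until the keeper rises behind it, then let go of it. Work gently, never pressing on the hook or stand, by hand or through the dustpan, with more than about 1.5 kg of force, and leave everything else on the bench where it is.

Things in the scene. Friction and masses are not known exactly. Their poses are not given: they have to be found in the camera images.
- stand: Fixed steel hook stand; origin at the underside of its foot on the axis of the post (14 mm diameter), z up. Foot plate 150 x 110 x 12 mm, reaching 110 mm to its long side (stand's -x) and 40 mm to +x. A swivel head on the post (24 mm diameter, top 203 mm above the bench) carries the hook. Press it no harder than 15 N, by hand or through the pan.
- swivel (a joint): Hook angle about the vertical post axis, rad: 0 = on the solid stop, facing the stand's -x over the long foot (home: within 0.02); positive = counter-clockwise from above, up to 2.4, so push it clockwise. Friction 0.35 N m plus 0.25 N m per rad/s (some 5 N when slow), no spring. Push its flank with closed fingers, 60 to 68 mm from the axis; squeezing overloads it.
- keeper (a joint): Sprung keeper leaf on the hook, rad: 0 = raised (rest), 0.45 = pressed down. Its free end points inward, 8.5 mm out from the buffer's face and 14.5 mm above the arm's centre line; its hinge is 27.5 mm farther out. A hole slid inward presses it down (up to 9 N of push); once the 10 mm handle is wholly past its end, the buffer pressed in about 2 mm, it springs up and locks it in.
- hook_root (a point): Post axis at the arm's centre line, 190 mm above the bench; turns with the hook: x outward along the arm, z up. Arm: level bar, 10 mm diameter. Round its root a sprung rubber buffer, 6 mm wide, 8 mm above to 19 below it, gives 3.5 mm under 4 to 7 N, then is solid. Buffer and keeper share a clamp set anywhere from 4 mm inward to 8 mm outward of buffer face 36 mm from the axis: find it by feel.
- hook_tip (a point): Centre of the slightly upturned rounded end of the hook, 84 mm from the post axis and 4 mm above the arm's centre line; the tip's top is 9 mm above the arm's centre line, its end 89 mm from the axis.
- pan_hole (a point): Centre of the hole in the handle of the grey dustpan (about 130 g) standing on its lip, handle up; z up. Hole 16 wide (y) x 18 mm high through the 10 mm thick handle along x, 136 mm above the underside. Pan 150 mm wide (y), 110 high, from 12 mm at +x (floor plate, goes towards the post) to 28 mm at -x of the handle. Resting on the arm, the hole centre is 4 mm below the arm's centre line.
- pan_grip (a point): Centre of the handle's solid upper part above the hole, 26 mm above the hole centre and 162 mm above the pan's underside: 26 mm wide (y), 10 mm thick (x), from 145 to 193 mm above the underside (rounded top). Best gripped across its 26 mm width.
- caddy: Bystander: oval white caddy with latched vent flap, 200 x 130 x 190 mm.
- jar: Bystander: glass clamp jar, 92 mm diameter, 140 mm high.
- spoon: Bystander: stainless spoon, 170 mm, lying.
- brush: Bystander: grey hand brush, 200 mm, lying.
- bowl: Bystander: small white bowl, 80 mm diameter, 36 mm high.
- mug: Bystander: blue mug, 80 mm diameter, 90 mm high.
- sponge: Bystander: sponge 100 x 65 x 28 mm.
There are look-alikes about, which are no part of the job. There is more than one size of the part that bears pan_hole; the job needs the largest.

How it is judged (in metres and radians):
On the way, in this order (a step that is already met when the one before it is completed fails the run):
1. the hook has been pushed fully against its stop, before the dustpan touches it (value of joint swivel below 0.02 rad and contact force between dustpan and stand below 0.1 N), for 0.2 s.
2. the dustpan's hole is fully home on the hook behind the raised keeper (x of pan_hole in the frame of hook_root between 0.03 and 0.05 m and y of pan_hole in the frame of hook_root between -0.008 and 0.008 m and z of pan_hole in the frame of hook_root between -0.01 and 0.006 m and value of joint keeper below 0.08 rad), for 0.2 s.
At the end, for the whole second after the job is handed in: Hook on its front stop (within 0.04 rad); dustpan released, at rest and upright (0.2 rad), hole centre 30 to 50 mm from the post axis along the hook, within 8 mm sideways, 10 mm below to 6 mm above the arm's centre line; keeper raised (under 0.08 rad) (all of step 2 and value of joint swivel below 0.04 rad and angle between pan_hole's own z axis and vertical below 0.2 rad and linear speed of dustpan below 0.05 m/s and contact force between the fingers and dustpan below 0.1 N); the robot touches nothing.
It fails at once if the robot presses on the stand or hook with more than 20 N (contact force between any of the fingers, the arm and stand above 20 N).
It fails at once if the dustpan presses on the stand, hook, keeper and buffer with more than 17 N in all (contact force between dustpan and stand above 17 N).
It fails at once if another thing on the bench is moved by more than 20 mm (distance of any of caddy, jar, spoon, brush, bowl, mug, sponge from where it was at the start of the episode above 0.02 m).
It also fails if it takes over 72 s, if anything falls off the work surface, if the arm or the gripper's body presses on something with over 40 N, if the wrist force passes 120 N, or if a joint passes its speed limit or range.

### The arm

A 6-joint arm with a two-finger parallel gripper is mounted at the origin on the work surface. World frame = base frame: x ahead of the robot, y to its left, z up, the work surface at z = 0. Lengths are in m, angles in degrees, forces in N, time in s.
With the tool pointing down it reaches from about 0.4 to 0.825 m from the base axis. Payload 7 kg.
Tool frame: the origin (TCP) lies between the finger pads; the fingertips stand 22 mm ahead of it and the grasp point (between the pads) lies 3 mm ahead of it; z points along the fingers, y is the line along which they close (so a half turn about z gives the same grasp; the last joint's range is limited). The gripper opens to 88 mm and grips with 3 to 60 N. Pads are 19 mm wide; open, the fingers measure 130 mm over their backs; the gripper's body (78 mm by 193 mm) begins 47 mm behind the grasp point.
Start: joints at [-52.649, 20.546, 0.682, 0, -70.136, -16.507], TCP at [0.24, -0.631, 0.249] pointing down, gripper open.
Joint ranges: [-176.03, 176.03], [-82.01, 121.73], [-58.28, 71.71], [-173.87, 95.51], [-174.79, -0.11], [-173.66, 173.66]. Speed limits (degrees/s): [136.94, 136.94, 172.46, 180, 180, 180].

### API

Orientations are given as [roll, pitch, yaw] about the fixed x, y, z axes, in that order (R = Rz(yaw) Ry(pitch) Rx(roll)).
In Python, from plant import ctrl gives the robot as it stands.
- The arm moves only by the tool apply_moves, never from a script. Its argument "targets" is a list of rows, each an object with "travel": the shift along the tool's x, y, z in mm, a list of three; "roll": the turn about the tool's z in degrees; "jaw": the finger opening in mm, from 0 to 87.6. In form: [{"travel": [tx, ty, tz], "roll": roll, "jaw": jaw}, ...]. A call has 1 to 10 rows; each row shifts and turns the commanded pose from where the row before left it, along the tool's axes as they then stand; what a row does not reach is not made up. A row lasts 1/10 s, in which the tool goes at most 50 mm and 8.59 degrees, less where a joint would pass 70% of its speed; a pose out of reach is approached as far as the arm can. A call with a gripper value outside its range is refused whole. The fingers move at their own pace and stop on an object; the grip force is fixed at half the most. Time passes only in rows, so rows that do not move let the fingers close. It gives the time, the measured TCP pose, the force, the opening and the grip force at its end, in the units of the state.
- ctrl.get_obs(): the state, without advancing time (a new reading comes with each control period).
- ctrl.snapshot(name): name is "scene" or "top" or "wrist"; returns the picture (420x560x3 uint8, red, green, blue); there is no depth.
- ctrl.calibration(name): a dict with "K" (3x3 intrinsics, pixels), "extrinsics" (4x4, takes a point from camera to world coordinates); the wrist camera has in their place "hand_eye" (4x4, takes a point from camera to tool coordinates, whose origin is the TCP and whose axes are the flange's). Camera axes: x right, y down, z forward; pixel columns grow to the right and rows downward; lengths in m; the calibration is good to about 2 mm. A picture is of the moment at which its call begins: read the wrist's pose just before it. calibration takes no time and is no camera call.
- ctrl.close_job(): hands the job in; it is judged then, once.
The state is a dict: "clock": time; "joint_pos": joint angles; "qvel": joint speeds; "tau": joint torques, N m; "tool_pos": TCP position; "orientation": TCP orientation; "force": force on the tool from outside, world axes, zero at the start; "moment": the same for the moment, N m; "opening": finger opening in m; "gripper_force": force on a finger pad.
Only numpy, scipy, OpenCV 4.12 (cv2) and the standard library are available. Lean on these libraries where they do the work, as an engineer would, in place of code of your own. Each camera call takes 0.05 s, during which the arm holds its last target. There are 200 camera calls.

## Working session

There is one attempt and no reset: what is moved stays moved. The work goes in short steps, Python scripts to look and compute and a tool call to move; the robot and the scene stay as the last step left them, time stands still between calls to the robot, and variables do not carry over. Pictures are saved under pics/ and viewed, at most 12 in all, crops included, and the job is handed in when it is done.

Besides the shell and the picture viewer there is one more tool, called after "Call:" in YAML: its name, and indented under it one key for each argument. apply_moves: Moves the arm, as the interface text tells. Its arguments: {"type":"object","properties":{"targets":{"type":"array","items":{"type":"object","properties":{"travel":{"type":"array","items":{"type":"number"}},"roll":{"type":"number"},"jaw":{"type":"number"}}}}},"required":["targets"]}

```bash
ls; mkdir -p pics; python3 - <<'E'
from plant import ctrl
import cv2,numpy as np
np.set_printoptions(precision=4,suppress=True)
o=ctrl.get_obs();print(o)
for n in("scene","top"):
    cv2.imwrite(f"pics/{n}0.png",ctrl.snapshot(n)[:,:,::-1]);print(n,ctrl.calibration(n))
print(ctrl.calibration("wrist"))
a=cv2.imread("pics/scene0.png");b=cv2.imread("pics/top0.png")
E
```

```text
pics
{'clock': 0.0, 'joint_pos': array([-52.6492,  20.5914,   0.6335,  -0.0194, -70.1336, -16.5073]), 'qvel': array([-0.0488, -0.1096, -0.0976,  0.04  , -0.0043, -0.0407]), 'tau': array([ -0.0032, -58.2722,  29.3044,   6.9973,   0.0067,  -0.0002]), 'tool_pos': array([ 0.24  , -0.6304,  0.2476]), 'orientation': array([ 179.907 ,   -0.0085, -159.1631]), 'force': array([-0.0165, -0.4636, -0.1385]), 'moment': array([ 0.0085, -0.068 , -0.0288]), 'gripper_force': 0.0, 'opening': 0.0875792167000371}
scene {'K': array([[409.5028,   0.    , 281.9734],
       [  0.    , 409.5028, 213.413 ],
       [  0.    ,   0.    ,   1.    ]]), 'extrinsics': array([[-0.5911,  0.697 , -0.4059,  0.9939],
       [ 0.8065,  0.5192, -0.2829,  0.3584],
       [ 0.0136, -0.4946, -0.869 ,  1.2038],
       [ 0.    ,  0.    ,  0.    ,  1.    ]])}
top {'K': array([[443.3868,   0.    , 278.389 ],
       [  0.    , 443.3868, 206.021 ],
       [  0.    ,   0.    ,   1.    ]]), 'extrinsics': array([[-0.0227, -0.9984,  0.0509,  0.4221],
       [-0.9996,  0.0219, -0.0149,  0.0142],
       [ 0.0138, -0.0512, -0.9986,  1.4139],
       [ 0.    ,  0.    ,  0.    ,  1.    ]])}
{'K': array([[324.9244,   0.    , 274.8666],
       [  0.    , 324.9244, 215.2319],
       [  0.    ,   0.    ,   1.    ]]), 'hand_eye': array([[-0.0007, -0.9694, -0.2456,  0.0665],
       [ 1.    , -0.001 ,  0.0011,  0.0004],
       [-0.0014, -0.2456,  0.9694, -0.1369],
       [ 0.    ,  0.    ,  0.    ,  1.    ]])}
```

View pics/scene0.png

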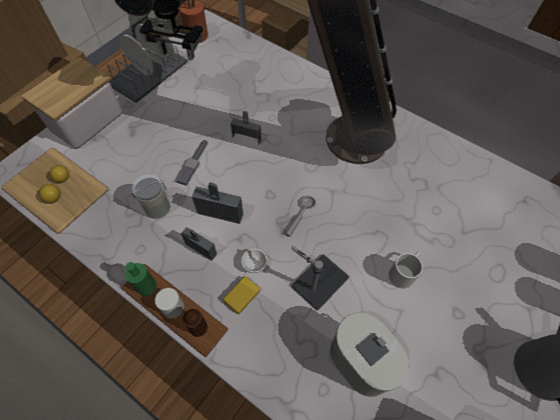

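View pics/top0.png

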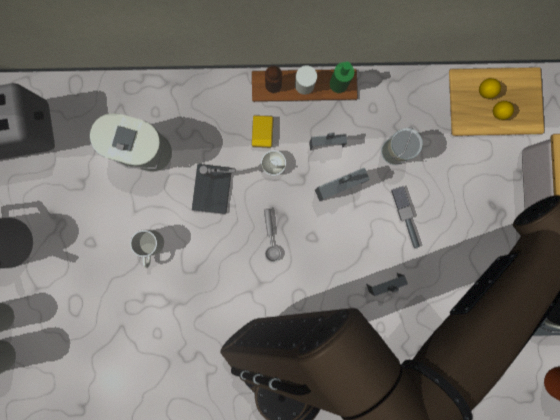

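The scene and top views show three dustpans: top pixels (342,184), (328,141) and (387,284). The one at (342,184), scene (218,204), looks largest. The stand is at top (212,188), scene (320,280). I'll confirm with one enlarged crop sheet.

```bash
python3 - <<'E'
import cv2,numpy as np
a=cv2.imread("pics/scene0.png");b=cv2.imread("pics/top0.png")
def c(i,u,v,w,h,s):
    r=cv2.resize(i[v:v+h,u:u+w],(400,300),interpolation=cv2.INTER_CUBIC); return cv2.convertScaleAbs(r,alpha=1.6,beta=10)
g=np.vstack([np.hstack([c(b,180,145,80,60,5),c(b,300,125,80,60,5)]),np.hstack([c(a,280,240,80,60,5),c(a,170,175,100,75,4)])])
cv2.imwrite("pics/crop1.png",g)
E
```

```text
(no output)
```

View pics/crop1.png

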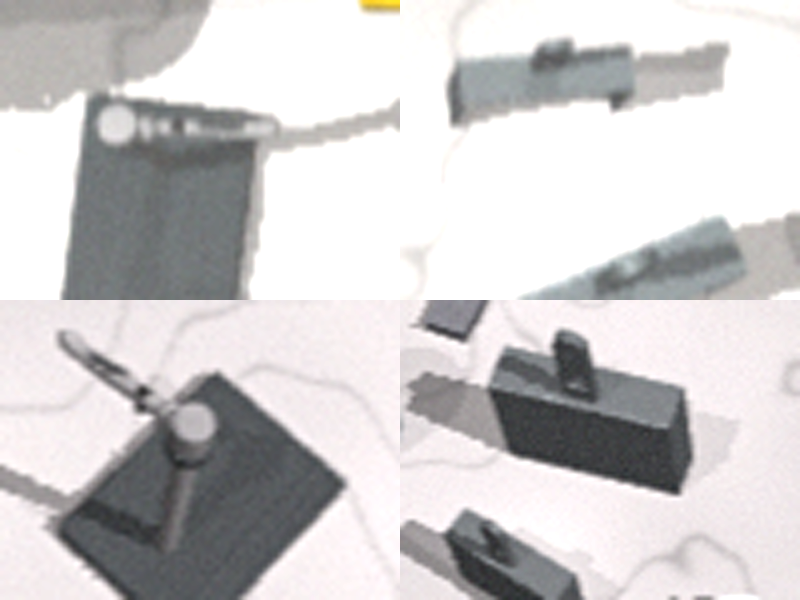

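The crop sheet confirms the pan at top (342,184), scene (218,204): it is clearly longer than the ones at (328,141) and (387,284), so it is the one meant. The stand head is at top (203,170), scene (318,264). The hook tip is at top (234,170), scene (294,248), so the hook is about 90° off home.

```bash
cat > h.py <<'E'
from plant import ctrl
import cv2,numpy as np
from scipy.spatial.transform import Rotation as R
np.set_printoptions(precision=4,suppress=True)
def cam(n,o=None):
    c=ctrl.calibration(n)
    if n!="wrist": return c["K"],c["extrinsics"]
    T=np.eye(4);T[:3,:3]=R.from_euler("xyz",o["orientation"],degrees=True).as_matrix();T[:3,3]=o["tool_pos"]
    return c["K"],T@c["hand_eye"]
def ray(C,uv):
    K,T=C;d=T[:3,:3]@np.linalg.inv(K)@[uv[0],uv[1],1];return T[:3,3],d/np.linalg.norm(d)
def plane(C,uv,z):
    p,d=ray(C,uv);return p+d*(z-p[2])/d[2]
def tri(rs):
    A=0;b=0
    for p,d in rs:
        M=np.eye(3)-np.outer(d,d);A=A+M;b=b+M@p
    x=np.linalg.solve(A,b);return x,[np.linalg.norm((np.eye(3)-np.outer(d,d))@(x-p)) for p,d in rs]
def proj(C,p):
    K,T=C;q=K@(np.linalg.inv(T)@[*p,1])[:3];return q[:2]/q[2]
def go(xyz,yaw=None):
    "travel (mm) in present tool axes to world xyz, and turn"
    o=ctrl.get_obs();M=R.from_euler("xyz",o["orientation"],degrees=True)
    t=M.inv().apply(np.array(xyz)-o["tool_pos"])*1e3
    print("at",o["tool_pos"],o["orientation"],"go",t.round(1),"roll",None if yaw is None else (-(yaw-o["orientation"][2])+180)%360-180)
E
python3 - <<'E'
from h import *
t,s=cam("top"),cam("scene")
print("head",tri([ray(t,(203.4,170)),ray(s,(318.4,264))]),plane(t,(203.4,170),.203))
print("tip",tri([ray(t,(234.4,170)),ray(s,(293.6,248))]),plane(t,(234.4,170),.194))
print("handle",tri([ray(t,(346,178)),ray(s,(213.7,183.8))]))
b=cv2.imread("pics/top0.png");g=b.max(2)
for nm,(u,v,w,h),z in(("foot",(185,155,55,65),.012),("pan",(312,163,60,40),.11)):
    m=(g[v:v+h,u:u+w]<95).astype(np.uint8)
    cs,_=cv2.findContours(m,0,2);c=max(cs,key=cv2.contourArea)+[u,v]
    bx=cv2.boxPoints(cv2.minAreaRect(c));P=np.array([plane(t,q,z) for q in bx])
    print(nm,bx,P[:,:2],np.linalg.norm(np.diff(P,axis=0),axis=1),[np.degrees(np.arctan2(*(P[i+1]-P[i])[[1,0]])) for i in(0,1)])
for n,p in(("bowl",(274,162)),("mug",(145,243)),("caddy",(125,140)),("jar",(405,147)),("spoon",(272,235))):print(n,plane(t,p,.03))
E
```

```text
head (array([0.5888, 0.1996, 0.1947]), [np.float64(0.0011055466873361724), np.float64(0.0011055466873359913)]) [0.5871 0.1993 0.203 ]
tip (array([0.5874, 0.1164, 0.1859]), [np.float64(0.0004777032841129618), np.float64(0.00047770328411312317)]) [0.5865 0.1153 0.194 ]
handle (array([ 0.5587, -0.1943,  0.1879]), [np.float64(0.0003680637735302409), np.float64(0.00036806377353021006)])
foot [[191.4462 209.4308]
 [197.2923 162.6615]
 [231.877  166.9846]
 [226.0308 213.7539]] [[0.4888 0.2679]
 [0.6369 0.2475]
 [0.6209 0.1382]
 [0.4727 0.1592]] [0.1496 0.1105 0.1497] [np.float64(-7.833343997701091), np.float64(-98.36189680943653)]
pan [[333.0311 180.8574]
 [365.0049 168.3459]
 [369.5787 180.0344]
 [337.6049 192.5459]] [[ 0.5595 -0.1686]
 [ 0.5947 -0.2646]
 [ 0.5596 -0.2771]
 [ 0.5245 -0.1811]] [0.1023 0.0372 0.1022] [np.float64(-69.85567556434248), np.float64(-160.47162788064688)]
bowl [0.6313 0.0042 0.03  ]
mug [0.3869 0.4095 0.03  ]
caddy [0.7103 0.4696 0.03  ]
jar [ 0.6705 -0.4106  0.03  ]
spoon [0.4027 0.0155 0.03  ]
```

```bash
python3 -c "
from h import *
go((.57,-.20,.38))"
```

```text
at [ 0.24   -0.6304  0.2477] [ 179.9118   -0.0095 -159.1636] go [-461.5  285.1 -131.9] roll None
```

Call:
apply_moves:
  targets:
    - {"travel": [-20,12,-28],"jaw": 0}
    - {"travel": [-38,23,-18],"jaw": 0}
    - {"travel": [-40,25,-14],"jaw": 0}
    - {"travel": [-40,25,-14],"jaw": 0}
    - {"travel": [-40,25,-14],"jaw": 0}
    - {"travel": [-40,25,-14],"jaw": 0}
    - {"travel": [-40,25,-14],"jaw": 0}
    - {"travel": [-40,25,-10],"jaw": 0}
    - {"travel": [-40,25,-6],"jaw": 0}
    - {"travel": [-40,25,0],"jaw": 0}

```text
validation failed for argument at $.ta...
```

Call:
apply_moves:
  targets:
    - {"travel": [-40,25,0],"jaw": 0}
    - {"travel": [-30,20,0],"jaw": 0}
    - {"travel": [-20,5,0],"jaw": 0}
    - {"travel": [0,0,0],"jaw": 0}
    - {"travel": [0,0,0],"jaw": 0}

```text
validation failed for argument at $.ta...
```

```bash
python3 - <<'E'
from h import *
o=ctrl.get_obs();im=ctrl.snapshot("wrist");np.save("pan_o.npy",[o["tool_pos"],o["orientation"]])
print(o["tool_pos"],o["orientation"],proj(cam("wrist",o),(.5587,-.1943,.19)))
cv2.imwrite("pics/w_pan.png",im[:,:,::-1])
go((.6276,.1345,.25),-91)
E
```

```text
[ 0.24   -0.6304  0.2477] [ 179.9118   -0.0095 -159.1636] [576.1421 682.2098]
at [ 0.24   -0.6305  0.2478] [ 179.9263   -0.0085 -159.1584] go [-634.4  577.1   -1.5] roll -68.15843850530521
```

View pics/w_pan.png

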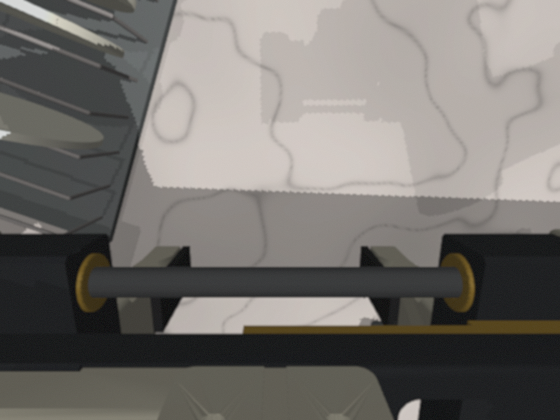

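The image shows only the gripper at the start position, since the moves were refused for lacking "roll". Its fingers hide rows below 235, so I need to view the target from tool +x.

Call:
apply_moves:
  targets:
    - {"travel": [-20,12,-28],"roll": 0,"jaw": 0}
    - {"travel": [-38,22,-18],"roll": 0,"jaw": 0}
    - {"travel": [-42,24,-12],"roll": 0,"jaw": 0}
    - {"travel": [-42,24,-12],"roll": 0,"jaw": 0}
    - {"travel": [-42,24,-12],"roll": 0,"jaw": 0}
    - {"travel": [-42,24,-12],"roll": 0,"jaw": 0}
    - {"travel": [-42,24,-12],"roll": 0,"jaw": 0}
    - {"travel": [-42,24,-12],"roll": 0,"jaw": 0}
    - {"travel": [-42,24,-7],"roll": 0,"jaw": 0}
    - {"travel": [-42,24,-7],"roll": 0,"jaw": 0}

```text
clock: 1.15
tool_pos: [0.5288, -0.2775, 0.3811]
orientation: [-180.0, 0.0, -159.1]
force: [0.9, -0.2, 0.5]
opening: 0.0133
gripper_force: 0.0
```

Call:
apply_moves:
  targets:
    - {"travel": [-42,24,0],"roll": 0,"jaw": 0}
    - {"travel": [-42,24,0],"roll": 0,"jaw": 0}
    - {"travel": [-35,20,0],"roll": 0,"jaw": 0}
    - {"travel": [0,0,0],"roll": 0,"jaw": 0}
    - {"travel": [0,0,0],"roll": 0,"jaw": 0}

```text
clock: 1.65
tool_pos: [0.6154, -0.1725, 0.3797]
orientation: [180.0, -0.1, -159.0]
force: [-0.3, -1.0, -0.4]
opening: 0.0005
gripper_force: 0.0
```

```bash
python3 - <<'E'
from h import *
o=ctrl.get_obs();im=ctrl.snapshot("wrist");np.savez("pan_o.npz",tool_pos=o["tool_pos"],orientation=o["orientation"])
print(o["clock"],o["tool_pos"],o["orientation"],o["force"],o["joint_pos"],proj(cam("wrist",o),(.5587,-.1943,.19)))
cv2.imwrite("pics/w_pan2.png",im[:,:,::-1])
go((.6276,.1345,.25),-91)
E
```

```text
1.65 [ 0.6154 -0.1725  0.3797] [ 179.9653   -0.0833 -159.0465] [-0.3011 -0.9543 -0.4294] [  1.8046  14.3277   8.6386  -0.0054 -84.4009 -70.8505] [273.7244 139.3223]
at [ 0.6149 -0.1733  0.3801] [ 179.9859   -0.0522 -159.116 ] go [-121.7  283.1  130.1] roll -68.11604499468137
```

View pics/w_pan2.png

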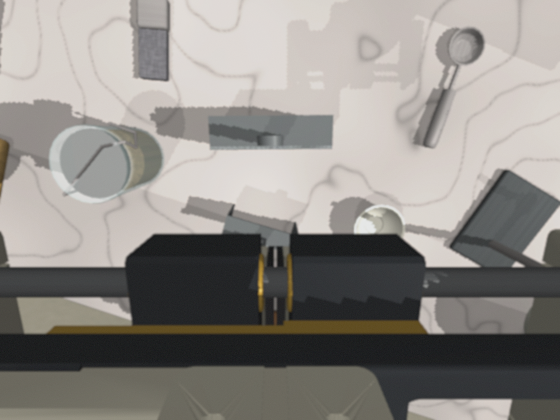

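The wrist view shows the big pan's top as a rectangle, columns 209–333 and rows 115–149, with the handle at about (270,140). It is nearly aligned with the tool; spoon, bowl and stand are to the right.

```bash
python3 - <<'E'
from h import *
C=cam("wrist",dict(np.load("pan_o.npz")))
a=cv2.imread("pics/w_pan2.png")
g=a.max(2)
m=(g[100:160,195:345]<150).astype(np.uint8)
cs,_=cv2.findContours(m,0,2);c=max(cs,key=cv2.contourArea)+[195,100]
bx=cv2.minAreaRect(c);print(bx)
for u,v in((209,115),(333,115),(333,149),(209,149)):print("body",plane(C,(u,v),.11))
for u,v in((258,135),(283,135),(283,147),(258,147)):print("handle",plane(C,(u,v),.19))
for col in (230,265,270,275,310):print(col,g[108:156,col])
print(g[138,200:345]); print(g[142,250:290])
c=cv2.resize(a[95:165,195:345],(750,350),interpolation=cv2.INTER_CUBIC)
d=cv2.resize(a[150:270,430:560],(260,240),interpolation=cv2.INTER_CUBIC);
cv2.imwrite("pics/w_crop.png",cv2.convertScaleAbs(c,alpha=1.5))
E
```

```text
((269.5, 127.0), (124.99998474121094, 39.99999237060547), -0.0)
body [ 0.5612 -0.2764  0.11  ]
body [ 0.5082 -0.1377  0.11  ]
body [ 0.5449 -0.1218  0.11  ]
body [ 0.5992 -0.264   0.11  ]
handle [ 0.5603 -0.2101  0.19  ]
handle [ 0.5516 -0.1873  0.19  ]
handle [ 0.5623 -0.1831  0.19  ]
handle [ 0.5711 -0.2061  0.19  ]
230 [136 134 134 134 134 134 133 130 127 129 127 127 128 129 129 128 129 125
 114  99  91  90  92  91  90  92  90  90  88  96 109 123 129 126 127 127
 127 132 143 156 159 175 207 221 221 221 221 220]
265 [171 145 135 134 135 135 134 129 128 127 128 129 128 128 129 128 127 123
 123 120 120 119 116 106  88  77  78  87 102 110 109 107 108 109 107 107
 109 118 137 149 162 189 218 222 222 221 221 221]
270 [205 186 152 135 135 135 132 127 121 121 122 119 120 118 119 118 117 118
 118 119 118 118 117 115 108  89  83  98 121 131 131 130 130 131 131 129
 131 134 139 140 151 187 218 222 222 221 221 222]
275 [206 194 168 142 133 134 134 126 120 120 117 118 118 117 118 117 119 117
 118 119 118 119 118 117 116 111 102 120 147 158 157 157 158 157 157 158
 157 155 156 160 165 192 219 2
[... 273 characters left out ...]
127 127 127 128 127
 128 128 128 128 128 126 129 126 125 123 120 114 109 103  99  93  93  94
  94  98  99  95  94  93  91  89  89  90  89  89  89  90  90  91  89  89
  91  90  83  72  69  73  79  86  91  99 102 109 112 117 123 126 131 135
 143 151 158 157 147 135 126 120 114 107 103 109 117 124 127 127 129 128
 128 127 128 128 128 127 128 127 128 128 128 126 128 128 128 127 128 127
 129 127 129 127 129 128 128 128 129 128 129 128 129 128 128 129 127 129
 129 128 128 128 127 139 174 206 218 217 218 216 217 217 217 217 217 217
 217]
[109 107 110 117 120 116 105  85  70  72  78  85  90  98 103 107 112 117
 122 126 131 135 142 149 158 157 148 137 127 120 112 106 107 116 125 128
 128 127 126 127]
```

View pics/w_crop.png

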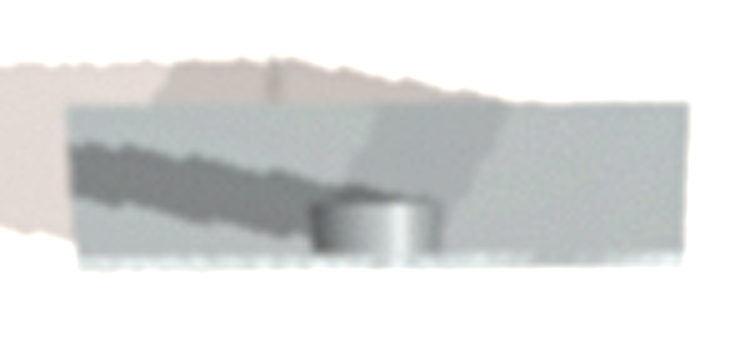

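Handle centre (0.561,-0.197), pan yaw 20.9°. The 28 mm side faces tool +x, which is where it has to be. Now the hook: go to the far side of its flank with closed fingers.

Call:
apply_moves:
  targets:
    - {"travel": [-10,20,5],"roll": 0,"jaw": 0}
    - {"travel": [-16,38,10],"roll": 0,"jaw": 0}
    - {"travel": [-16,38,15],"roll": -5,"jaw": 0}
    - {"travel": [-20,38,15],"roll": -5,"jaw": 0}
    - {"travel": [-23,36,15],"roll": -5,"jaw": 0}
    - {"travel": [-26,36,15],"roll": -5,"jaw": 0}
    - {"travel": [-28,34,15],"roll": -5,"jaw": 0}
    - {"travel": [-10,10,10],"roll": -8,"jaw": 0}
    - {"travel": [0,0,0],"roll": -8,"jaw": 0}
    - {"travel": [0,0,0],"roll": -8,"jaw": 0}

```text
clock: 2.7
tool_pos: [0.6211, 0.1187, 0.2804]
orientation: [180.0, -0.0, -109.8]
force: [0.1, -0.8, 0.7]
opening: 0.0007
gripper_force: 0.0
```

Call:
apply_moves:
  targets:
    - {"travel": [0,0,0],"roll": -8,"jaw": 0}
    - {"travel": [0,0,0],"roll": -8,"jaw": 0}
    - {"travel": [0,0,0],"roll": -3,"jaw": 0}
    - {"travel": [0,0,0],"roll": 0,"jaw": 0}

```text
clock: 3.1
tool_pos: [0.6214, 0.1179, 0.281]
orientation: [-180.0, 0.0, -91.2]
force: [-0.7, -0.5, -0.5]
opening: 0.0007
gripper_force: 0.0
```

```bash
python3 - <<'E'
from h import *
o=ctrl.get_obs();im=ctrl.snapshot("wrist")
C=cam("wrist",o);print(proj(C,(.588,.199,.203)),proj(C,(.587,.116,.194)),o["force"])
cv2.imwrite("pics/w_hook.png",im[:,:,::-1])
go((.6276,.1345,.25),-91)
E
```

```text
[320.4526 332.707 ] [321.6188 223.2217] [-0.6705 -0.5063 -0.4623]
at [0.6214 0.1181 0.281 ] [-179.9738    0.0103  -91.3211] go [-16.5  -5.8  31. ] roll -0.32110833083839907
```

View pics/w_hook.png

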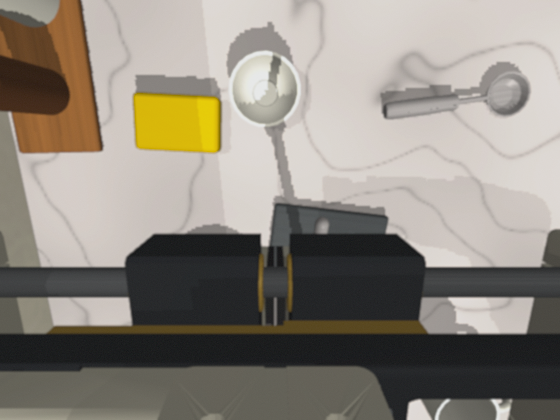

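The hook tip shows at (321,220), within 3 px of where it was predicted. I'll go down beside the flank and approach.

Call:
apply_moves:
  targets:
    - {"travel": [-16.5,-14,10],"roll": 0,"jaw": 0}
    - {"travel": [0,0,26],"roll": 0,"jaw": 0}
    - {"travel": [0,0,26],"roll": 0,"jaw": 0}
    - {"travel": [0,0,13],"roll": 0,"jaw": 0}
    - {"travel": [0,3,0],"roll": 0,"jaw": 0}
    - {"travel": [0,3,0],"roll": 0,"jaw": 0}
    - {"travel": [0,2,0],"roll": 0,"jaw": 0}
    - {"travel": [0,2,0],"roll": 0,"jaw": 0}
    - {"travel": [0,1,0],"roll": 0,"jaw": 0}
    - {"travel": [0,0,0],"roll": 0,"jaw": 0}

```text
clock: 4.15
tool_pos: [0.6249, 0.1359, 0.2062]
orientation: [-179.9, 0.0, -91.1]
force: [0.0, 0.5, 0.4]
opening: 0.0006
gripper_force: 0.0
```

Call:
apply_moves:
  targets:
    - {"travel": [0,1.5,0],"roll": 0,"jaw": 0}
    - {"travel": [0,1.5,0],"roll": 0,"jaw": 0}
    - {"travel": [0,1.5,0],"roll": 0,"jaw": 0}
    - {"travel": [0,1.5,0],"roll": 0,"jaw": 0}
    - {"travel": [0,1.5,0],"roll": 0,"jaw": 0}
    - {"travel": [0,1.5,0],"roll": 0,"jaw": 0}

```text
clock: 4.75
tool_pos: [0.6157, 0.136, 0.2055]
orientation: [180.0, -0.0, -91.2]
force: [0.1, 0.0, 0.5]
opening: 0.0005
gripper_force: 0.0
```

Call:
apply_moves:
  targets:
    - {"travel": [0,1.5,0],"roll": 0,"jaw": 0}
    - {"travel": [0,1.5,0],"roll": 0,"jaw": 0}
    - {"travel": [0,1.5,0],"roll": 0,"jaw": 0}

```text
clock: 5.05
tool_pos: [0.6112, 0.136, 0.2056]
orientation: [-180.0, -0.0, -91.2]
force: [-0.6, -0.3, -0.1]
opening: 0.0005
gripper_force: 0.0
```

Call:
apply_moves:
  targets:
    - {"travel": [0,1.5,0],"roll": 0,"jaw": 0}
    - {"travel": [0,1.5,0],"roll": 0,"jaw": 0}
    - {"travel": [0,1.5,0],"roll": 0,"jaw": 0}

```text
clock: 5.35
tool_pos: [0.6082, 0.1361, 0.2058]
orientation: [-179.8, 0.0, -91.1]
force: [6.7, -1.5, -3.7]
opening: 0.0007
gripper_force: 3.7
```

Call:
apply_moves:
  targets:
    - {"travel": [0,1.5,0],"roll": 0,"jaw": 0}
    - {"travel": [0,1.5,0],"roll": 0,"jaw": 0}
    - {"travel": [0,1.5,0],"roll": 0,"jaw": 0}

```text
clock: 5.65
tool_pos: [0.604, 0.1362, 0.2059]
orientation: [-179.8, 0.0, -91.2]
force: [8.1, -2.0, -3.5]
opening: 0.001
gripper_force: 3.9
```

Contact at a 21 mm offset, and the hook moves at about 8 N. I'll follow the arc at 3° a row.

Call:
apply_moves:
  targets:
    - {"travel": [1,3.2,0],"roll": 4,"jaw": 0}
    - {"travel": [1,3.4,0],"roll": 4,"jaw": 0}
    - {"travel": [1,3.4,0],"roll": 3.5,"jaw": 0}
    - {"travel": [1,3.4,0],"roll": 3,"jaw": 0}
    - {"travel": [1,3.4,0],"roll": 3,"jaw": 0}
    - {"travel": [1,3.4,0],"roll": 3,"jaw": 0}
    - {"travel": [1,3.4,0],"roll": 3,"jaw": 0}
    - {"travel": [1,3.4,0],"roll": 3,"jaw": 0}

```text
clock: 6.45
tool_pos: [0.5765, 0.1352, 0.206]
orientation: [-179.8, 0.2, -117.8]
force: [8.5, -0.8, -5.0]
opening: 0.0006
gripper_force: 4.1
```

```bash
cat >> h.py <<'E'
def hookframe(ax=(.5885,.199)):
    o=ctrl.get_obs();d=o["tool_pos"][:2]-ax;y=np.radians(o["orientation"][2]);u=np.array([np.cos(y),np.sin(y)])
    print("t",o["clock"],"yaw",o["orientation"][2],"u",d@u*1e3,"n",(d@[-u[1],u[0]])*1e3,"z",o["tool_pos"][2],"F",o["force"])
E
python3 -c "
from h import *
hookframe()"
```

```text
t 6.45 yaw -117.7804449422804 u 62.00100602810424 n 19.11888399466395 z 0.20601396772024405 F [ 8.5139 -0.7787 -4.9934]
```

Call:
apply_moves:
  targets:
    - {"travel": [1.1,3.3,0],"roll": 3,"jaw": 0}
    - {"travel": [1.1,3.3,0],"roll": 3,"jaw": 0}
    - {"travel": [1.1,3.3,0],"roll": 3,"jaw": 0}
    - {"travel": [1.1,3.3,0],"roll": 3,"jaw": 0}
    - {"travel": [1.1,3.3,0],"roll": 3,"jaw": 0}
    - {"travel": [1.1,3.3,0],"roll": 3,"jaw": 0}
    - {"travel": [1.1,3.3,0],"roll": 3,"jaw": 0}
    - {"travel": [1.1,3.3,0],"roll": 3,"jaw": 0}
    - {"travel": [1.1,3.3,0],"roll": 3,"jaw": 0}
    - {"travel": [1.1,3.3,0],"roll": 3,"jaw": 0}

```text
clock: 7.45
tool_pos: [0.545, 0.1482, 0.2068]
orientation: [-179.9, 0.3, -147.8]
force: [8.8, -3.2, -0.5]
opening: 0.0007
gripper_force: 3.6
```

```bash
python3 -c "
from h import *
hookframe()"
```

```text
t 7.45 yaw -147.76885281466758 u 63.85375618687879 n 19.756928177115995 z 0.20676769228640143 F [ 8.7909 -3.1801 -0.4881]
```

Call:
apply_moves:
  targets:
    - {"travel": [1.0,3.4,0],"roll": 3,"jaw": 0}
    - {"travel": [1.0,3.4,0],"roll": 3,"jaw": 0}
    - {"travel": [1.0,3.4,0],"roll": 3,"jaw": 0}
    - {"travel": [1.0,3.4,0],"roll": 3,"jaw": 0}
    - {"travel": [1.0,3.4,0],"roll": 3,"jaw": 0}
    - {"travel": [1.0,3.4,0],"roll": 3,"jaw": 0}
    - {"travel": [1.0,3.4,0],"roll": 3,"jaw": 0}
    - {"travel": [1.0,3.4,0],"roll": 3,"jaw": 0}
    - {"travel": [1.0,3.4,0],"roll": 3,"jaw": 0}

```text
clock: 8.35
tool_pos: [0.5253, 0.1727, 0.2067]
orientation: [-179.9, 0.2, -174.8]
force: [5.4, -6.0, 2.0]
opening: 0.0006
gripper_force: 3.3
```

```bash
python3 -c "
from h import *
hookframe()"
```

```text
t 8.35 yaw -174.77707082845225 u 65.30270261750398 n 20.396855484123858 z 0.2066768674379556 F [ 5.3803 -6.0082  2.0052]
```

Call:
apply_moves:
  targets:
    - {"travel": [0.3,1.15,0],"roll": 1,"jaw": 0}
    - {"travel": [0.3,1.15,0],"roll": 1,"jaw": 0}
    - {"travel": [0.3,1.15,0],"roll": 1,"jaw": 0}
    - {"travel": [0.3,1.15,0],"roll": 1,"jaw": 0}
    - {"travel": [0.3,1.15,0],"roll": 1,"jaw": 0}
    - {"travel": [0.3,1.15,0],"roll": 1,"jaw": 0}
    - {"travel": [0.3,1.15,0],"roll": 1,"jaw": 0}
    - {"travel": [0.3,1.15,0],"roll": 1,"jaw": 0}
    - {"travel": [0.3,1.15,0],"roll": 1,"jaw": 0}

```text
clock: 9.25
tool_pos: [0.5218, 0.1828, 0.2065]
orientation: [-179.9, 0.1, 176.3]
force: [3.7, -5.1, 2.5]
opening: 0.0003
gripper_force: 2.7
```

```bash
python3 -c "
from h import *
hookframe()"
```

```text
t 9.25 yaw 176.3047526383348 u 65.49883524738537 n 20.477958901011128 z 0.2065458078050789 F [ 3.6966 -5.1133  2.5017]
```

Call:
apply_moves:
  targets:
    - {"travel": [0.2,0.7,0],"roll": 0.6,"jaw": 0}
    - {"travel": [0.2,0.7,0],"roll": 0.6,"jaw": 0}
    - {"travel": [0.2,0.7,0],"roll": 0.6,"jaw": 0}

```text
clock: 9.55
tool_pos: [0.5214, 0.185, 0.2065]
orientation: [-179.9, 0.1, 174.5]
force: [3.5, -6.1, 3.3]
opening: 0.0005
gripper_force: 2.6
```

Call:
apply_moves:
  targets:
    - {"travel": [0.1,0.4,0],"roll": 0.35,"jaw": 0}
    - {"travel": [0.1,0.4,0],"roll": 0.35,"jaw": 0}

```text
clock: 9.75
tool_pos: [0.5211, 0.1857, 0.2065]
orientation: [-179.9, 0.1, 173.8]
force: [2.6, -6.1, 3.4]
opening: 0.0
gripper_force: 2.5
```

Call:
apply_moves:
  targets:
    - {"travel": [0.1,0.4,0],"roll": 0.35,"jaw": 0}
    - {"travel": [0.1,0.4,0],"roll": 0.35,"jaw": 0}

```text
clock: 9.95
tool_pos: [0.5209, 0.1865, 0.2065]
orientation: [-179.9, 0.1, 173.1]
force: [2.7, -5.4, 2.9]
opening: 0.0006
gripper_force: 2.5
```

Call:
apply_moves:
  targets:
    - {"travel": [0.1,0.4,0],"roll": 0.35,"jaw": 0}
    - {"travel": [0.1,0.4,0],"roll": 0.35,"jaw": 0}

```text
clock: 10.15
tool_pos: [0.5208, 0.1873, 0.2065]
orientation: [-179.9, 0.1, 172.4]
force: [2.3, -5.5, 4.3]
opening: 0.0004
gripper_force: 2.5
```

Call:
apply_moves:
  targets:
    - {"travel": [0.1,0.4,0],"roll": 0.35,"jaw": 0}
    - {"travel": [0.1,0.3,0],"roll": 0,"jaw": 0}

```text
clock: 10.35
tool_pos: [0.5207, 0.188, 0.2065]
orientation: [-179.9, 0.1, 172.1]
force: [4.2, -6.3, 3.2]
opening: 0.0009
gripper_force: 2.5
```

Call:
apply_moves:
  targets:
    - {"travel": [0,0.3,0],"roll": 0,"jaw": 0}
    - {"travel": [0,0.3,0],"roll": 0,"jaw": 0}

```text
clock: 10.55
tool_pos: [0.5208, 0.1882, 0.2065]
orientation: [-179.9, 0.1, 172.1]
force: [3.1, -7.9, 4.8]
opening: 0.0003
gripper_force: 3.7
```

Call:
apply_moves:
  targets:
    - {"travel": [0,0.3,0],"roll": 0,"jaw": 0}
    - {"travel": [0,0,0],"roll": 0,"jaw": 0}

```text
clock: 10.75
tool_pos: [0.5208, 0.1882, 0.2065]
orientation: [-179.9, 0.1, 172.1]
force: [3.3, -8.1, 4.5]
opening: 0.0004
gripper_force: 3.8
```

Call:
apply_moves:
  targets:
    - {"travel": [0,0.2,0],"roll": 0,"jaw": 0}
    - {"travel": [0,0,0],"roll": 0,"jaw": 0}

```text
clock: 10.95
tool_pos: [0.5208, 0.1883, 0.2065]
orientation: [-179.9, 0.1, 172.1]
force: [2.5, -8.3, 4.2]
opening: 0.0004
gripper_force: 4.1
```

```bash
python3 -c "
from h import *
hookframe()"
```

```text
t 10.95 yaw 172.08524044038666 u 65.62144915412443 n 19.95104125250775 z 0.20649136917767708 F [ 2.4892 -8.276   4.2436]
```

Call:
apply_moves:
  targets:
    - {"travel": [0,0.4,0],"roll": 0,"jaw": 0}
    - {"travel": [0,0.4,0],"roll": 0,"jaw": 0}

```text
clock: 11.15
tool_pos: [0.5208, 0.1885, 0.2065]
orientation: [-179.8, 0.1, 172.1]
force: [3.6, -11.8, 5.1]
opening: 0.0006
gripper_force: 5.8
```

Call:
apply_moves:
  targets:
    - {"travel": [0,0.4,0],"roll": 0,"jaw": 0}
    - {"travel": [0,0.4,0],"roll": 0,"jaw": 0}

```text
clock: 11.35
tool_pos: [0.5208, 0.1886, 0.2065]
orientation: [-179.7, 0.1, 172.1]
force: [3.8, -14.4, 6.4]
opening: 0.0002
gripper_force: 7.1
```

The hook is solid on its stop: force rises with no motion. Back off, lift, and look at the hook from the wrist.

Call:
apply_moves:
  targets:
    - {"travel": [0,-2,0],"roll": 0,"jaw": 0}
    - {"travel": [0,-8,0],"roll": 0,"jaw": 0}
    - {"travel": [0,-14,0],"roll": 0,"jaw": 0}
    - {"travel": [0,0,-25],"roll": 0,"jaw": 0}
    - {"travel": [0,0,-45],"roll": 0,"jaw": 0}
    - {"travel": [-20,15,-45],"roll": 0,"jaw": 0}
    - {"travel": [-30,20,0],"roll": 0,"jaw": 0}
    - {"travel": [-10,9,0],"roll": 0,"jaw": 0}
    - {"travel": [0,0,0],"roll": 0,"jaw": 0}
    - {"travel": [0,0,0],"roll": 0,"jaw": 0}

```text
clock: 12.35
tool_pos: [0.5812, 0.2023, 0.3184]
orientation: [-179.9, -0.1, 172.1]
force: [0.9, -0.5, -0.5]
opening: 0.0005
gripper_force: 0.0
```

```bash
python3 - <<'E'
from h import *
hookframe()
o=ctrl.get_obs();np.savez("hook_o.npz",tool_pos=o["tool_pos"],orientation=o["orientation"]);im=ctrl.snapshot("wrist")[:,:,::-1]
cv2.imwrite("pics/w_hook2.png",im);cv2.imwrite("pics/top1.png",ctrl.snapshot("top")[:,:,::-1])
C=cam("wrist",o);a=np.radians(172.1);u=np.array([np.cos(a),np.sin(a)]);ax=np.array([.5885,.199])
for r,z in((84,.194),(60,.19),(36,.19)):
    p=proj(C,[*(ax+u*r/1e3),z]);print(r,p)
p=proj(C,[*(ax+u*.065),.19]).astype(int)
x0,y0=max(p[0]-75,0),max(p[1]-60,0)
cv2.imwrite("pics/w_hc.png",cv2.convertScaleAbs(cv2.resize(im[y0:y0+120,x0:x0+160],(800,600),interpolation=cv2.INTER_CUBIC),alpha=1.4));print(x0,y0)
E
```

```text
t 12.35 yaw 172.08129017673642 u 7.648845181379887 n -2.253665669227272 z 0.3183556821037023 F [ 0.9407 -0.4626 -0.5004]
84 [271.6743 120.4571]
60 [271.8261 151.7804]
36 [271.9231 181.5385]
196 85
```

View pics/w_hc.png

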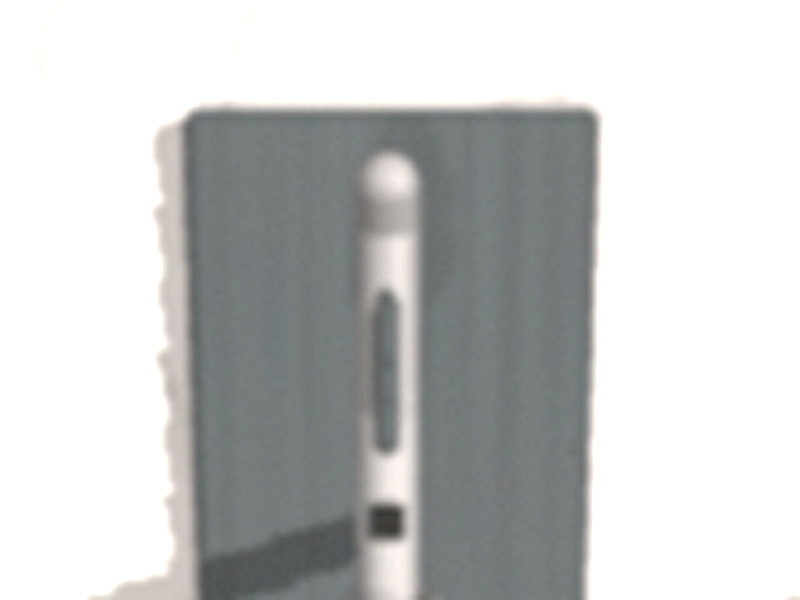

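The crop shows the hook straight down the image, parallel to the foot: tip at (273.6,120.6), keeper leaf rows 143–176, dark buffer top rows 186–193. The hook is home and aligned with yaw 172.1°.

```bash
python3 - <<'E'
from h import *
o=dict(np.load("hook_o.npz"));C=cam("wrist",o);a=np.radians(172.1);u=np.array([np.cos(a),np.sin(a)]);n=np.array([-u[1],u[0]]);ax=np.array([.5887,.2004])
for nm,uv,z in(("tip",(273.6,120.6),.195),("tip end",(273.6,115.5),.194),("hinge",(273.4,143),.2),("free",(273.4,176),.2045),("buf out",(273.2,186),.198),("buf in",(273.2,193),.198)):
    p=plane(C,uv,z);d=p[:2]-ax;print(nm,p,"u",d@u*1e3,"n",d@n*1e3)
t=cam("top")
print(o["tool_pos"]-ctrl.get_obs()["tool_pos"]);go((.5608,-.1970,.26),-159.1)
E
```

```text
tip [0.5056 0.212  0.195 ] u 83.8605594768021 n -0.07755024655369387
tip end [0.5019 0.2125 0.194 ] u 87.67060494218707 n -0.08099908825272979
hinge [0.5222 0.2095 0.2   ] u 67.15825820292164 n 0.08850500579927192
free [0.5467 0.2061 0.2045] u 42.38618415426396 n 0.1202060287266554
buf out [0.5554 0.2047 0.198 ] u 33.57354085299557 n 0.3294151582666579
buf in [0.561  0.2039 0.198 ] u 27.907788068710953 n 0.3423716337538945
[ 0.0001  0.     -0.0007]
at [0.5811 0.2023 0.3191] [-179.9777   -0.0351  172.0906] go [ -34.8 -398.2   59.2] roll -28.809392088248387
```

Call:
apply_moves:
  targets:
    - {"travel": [-4,-20,0],"roll": 0,"jaw": 60}
    - {"travel": [-4,-42,0],"roll": 0,"jaw": 60}
    - {"travel": [-4,-48,0],"roll": 0,"jaw": 60}
    - {"travel": [-4,-48,0],"roll": 0,"jaw": 60}
    - {"travel": [-4,-48,0],"roll": 0,"jaw": 60}
    - {"travel": [-4,-48,0],"roll": 0,"jaw": 60}
    - {"travel": [-4,-48,0],"roll": 0,"jaw": 60}
    - {"travel": [-4,-48,0],"roll": -5,"jaw": 60}
    - {"travel": [0,-30,0],"roll": -6,"jaw": 60}
    - {"travel": [0,-12,10],"roll": -6,"jaw": 60}

```text
clock: 13.45
tool_pos: [0.5635, -0.1936, 0.3109]
orientation: [-179.9, 0.1, -170.8]
force: [0.5, -0.4, 0.3]
opening: 0.0598
gripper_force: 0.0
```

Call:
apply_moves:
  targets:
    - {"travel": [0,0,10],"roll": -6,"jaw": 60}
    - {"travel": [0,0,20],"roll": -6,"jaw": 60}
    - {"travel": [0,0,15],"roll": 0,"jaw": 60}
    - {"travel": [0,0,0],"roll": 0,"jaw": 60}

```text
clock: 13.85
tool_pos: [0.5625, -0.1904, 0.2625]
orientation: [179.9, -0.2, -158.9]
force: [-0.1, 1.0, 0.1]
opening: 0.06
gripper_force: 0.0
```

```bash
python3 - <<'E'
from h import *
go((.5608,-.1970,.171),-159.1);print(ctrl.get_obs()["opening"])
E
```

```text
at [ 0.5625 -0.1904  0.2625] [ 179.8923   -0.168  -158.9488] go [ 3.7 -5.7 91.5] roll 0.1511793927050462
0.060010358890894164
```

Call:
apply_moves:
  targets:
    - {"travel": [3.7,-5.7,10],"roll": 0.1,"jaw": 60}
    - {"travel": [0,0,25],"roll": 0,"jaw": 60}
    - {"travel": [0,0,25],"roll": 0,"jaw": 60}
    - {"travel": [0,0,20],"roll": 0,"jaw": 60}
    - {"travel": [0,0,11],"roll": 0,"jaw": 60}
    - {"travel": [0,0,0],"roll": 0,"jaw": 60}
    - {"travel": [0,0,0],"roll": 0,"jaw": 40}
    - {"travel": [0,0,0],"roll": 0,"jaw": 32}
    - {"travel": [0,0,0],"roll": 0,"jaw": 28}

```text
clock: 14.75
tool_pos: [0.5638, -0.1968, 0.1744]
orientation: [-180.0, 0.1, -159.0]
force: [1.0, 0.4, 1.2]
opening: 0.0417
gripper_force: 0.0
```

```bash
python3 - <<'E'
from h import *
go((.5608,-.1970,.171),-159.1);o=ctrl.get_obs();print(o["opening"],o["force"],o["gripper_force"])
E
```

```text
at [ 0.5638 -0.1968  0.1744] [-179.9522    0.0971 -158.9978] go [2.9 0.9 3.4] roll 0.10215323630316675
0.041658242375106985 [0.9568 0.3887 1.1973] 0.0
```

Call:
apply_moves:
  targets:
    - {"travel": [2.5,0.6,3],"roll": 0,"jaw": 34}
    - {"travel": [0,0,0],"roll": 0,"jaw": 30}
    - {"travel": [0,0,0],"roll": 0,"jaw": 28}
    - {"travel": [0,0,0],"roll": 0,"jaw": 26}
    - {"travel": [0,0,0],"roll": 0,"jaw": 22}
    - {"travel": [0,0,0],"roll": 0,"jaw": 15}
    - {"travel": [0,0,0],"roll": 0,"jaw": 10}
    - {"travel": [0,0,0],"roll": 0,"jaw": 10}

```text
clock: 15.55
tool_pos: [0.5608, -0.1971, 0.1703]
orientation: [-180.0, 0.0, -159.0]
force: [0.5, -0.2, -0.0]
opening: 0.0257
gripper_force: 30.0
```

```bash
python3 - <<'E'
from h import *
go((.5608,-.1970,.171),-159.1);o=ctrl.get_obs();print(o["opening"],o["force"],o["gripper_force"])
E
```

```text
at [ 0.5608 -0.1971  0.1703] [-179.9962    0.0043 -159.0041] go [-0.   0.1 -0.7] roll 0.09586645385985548
0.02573407724213431 [ 0.5312 -0.1774 -0.0052] 29.98176097869873
```

Gripped: opening 25.7 mm, 30 N. The hole is 34 mm below the TCP. Lift and carry to the front of the hook, well out from its tip.

Call:
apply_moves:
  targets:
    - {"travel": [0,0,-8],"roll": 0,"jaw": 10}
    - {"travel": [0,0,-22],"roll": 0,"jaw": 10}
    - {"travel": [0,0,-30],"roll": 0,"jaw": 10}
    - {"travel": [-2,15,-25],"roll": 0,"jaw": 10}
    - {"travel": [-4,30,-5],"roll": 0,"jaw": 10}
    - {"travel": [-4,40,0],"roll": 0,"jaw": 10}
    - {"travel": [-4,42,0],"roll": 0,"jaw": 10}
    - {"travel": [-4,42,0],"roll": 0,"jaw": 10}
    - {"travel": [-4,42,0],"roll": 0,"jaw": 10}
    - {"travel": [-4,42,0],"roll": 0,"jaw": 10}

```text
clock: 16.55
tool_pos: [0.4934, 0.05, 0.2608]
orientation: [180.0, 0.0, -159.0]
force: [1.1, 0.7, -1.5]
opening: 0.0258
gripper_force: 30.0
```

Call:
apply_moves:
  targets:
    - {"travel": [-4,42,0],"roll": 0,"jaw": 10}
    - {"travel": [-4,42,0],"roll": 0,"jaw": 10}
    - {"travel": [-2,40,0],"roll": 3,"jaw": 10}
    - {"travel": [0,30,0],"roll": 4,"jaw": 10}
    - {"travel": [0,15,0],"roll": 4,"jaw": 10}
    - {"travel": [0,0,0],"roll": 4,"jaw": 10}
    - {"travel": [0,0,0],"roll": 4,"jaw": 10}
    - {"travel": [0,0,0],"roll": 4,"jaw": 10}
    - {"travel": [0,0,0],"roll": 4,"jaw": 10}
    - {"travel": [0,0,0],"roll": 2,"jaw": 10}

```text
clock: 17.55
tool_pos: [0.446, 0.2108, 0.2605]
orientation: [-180.0, -0.0, 171.8]
force: [0.5, -0.2, -0.9]
opening: 0.0259
gripper_force: 30.0
```

```bash
sed -i 's/(.5885,.199)/(.5887,.2004)/' h.py; python3 - <<'E'
from h import *
hookframe();a=np.radians(172.1)
go([.5887+.12*np.cos(a),.2004+.12*np.sin(a),.2283],172.1);o=ctrl.get_obs();print(o["opening"],o["gripper_force"])
E
```

```text
t 17.55 yaw 171.84746227500045 u 142.7538248771063 n 9.896603273121228 z 0.26054208692570824 F [ 0.4701 -0.1879 -0.9255]
at [0.446  0.2108 0.2605] [-179.9998   -0.0233  171.8475] go [-22.8   9.4  32.2] roll -0.2525377249995415
0.025894448976845515 29.979341626167297
```

Call:
apply_moves:
  targets:
    - {"travel": [-6,5,10],"roll": -0.2,"jaw": 10}
    - {"travel": [-10,4.4,14],"roll": 0,"jaw": 10}
    - {"travel": [-10,0,8],"roll": 0,"jaw": 10}
    - {"travel": [-8,0,0],"roll": 0,"jaw": 10}
    - {"travel": [-5,0,0],"roll": 0,"jaw": 10}
    - {"travel": [0,0,0],"roll": 0,"jaw": 10}
    - {"travel": [0,0,0],"roll": 0,"jaw": 10}

```text
clock: 18.25
tool_pos: [0.4865, 0.2148, 0.2285]
orientation: [180.0, 0.0, 172.2]
force: [0.4, 0.2, -0.5]
opening: 0.0254
gripper_force: 30.0
```

```bash
python3 - <<'E'
from h import *
hookframe()
im=ctrl.snapshot("scene")[:,:,::-1];cv2.imwrite("pics/s2.png",im)
im2=ctrl.snapshot("top")[:,:,::-1]
x,y=np.round(proj(cam("scene"),(.5,.212,.19))).astype(int)
x2,y2=np.round(proj(cam("top"),(.5,.212,.19))).astype(int);print(x,y,x2,y2)
f=lambda i,x,y:cv2.resize(i[y-60:y+60,x-40:x+40],(400,600),interpolation=cv2.INTER_CUBIC)
cv2.imwrite("pics/s2c.png",cv2.convertScaleAbs(np.hstack([f(im,x,y),f(im2,x2,y2)]),alpha=1.5))
E
```

```text
t 18.25 yaw 172.16441937857184 u 103.20558960183064 n -0.32095531773242775 z 0.22850333420011887 F [ 0.3633  0.1622 -0.4501]
340 243 200 202
```

View pics/s2c.png

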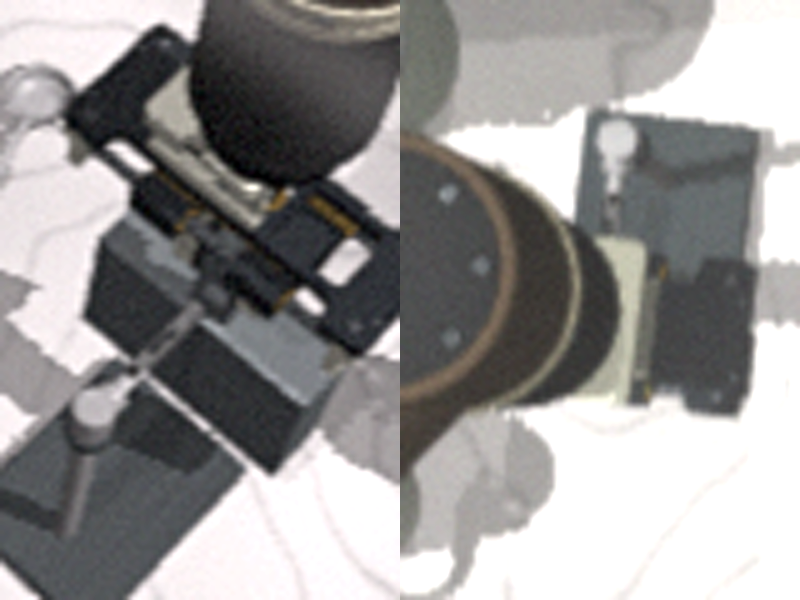

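The scene crop shows the hook pointing straight at the handle's hole (hook tip near crop (200,300)), with the floor plate towards the post. Advance with force checks.

Call:
apply_moves:
  targets:
    - {"travel": [-2,0,0],"roll": 0,"jaw": 10}
    - {"travel": [-2,0,0],"roll": 0,"jaw": 10}
    - {"travel": [-2,0,0],"roll": 0,"jaw": 10}
    - {"travel": [-1.5,0,0],"roll": 0,"jaw": 10}
    - {"travel": [-1,0,0],"roll": 0,"jaw": 10}
    - {"travel": [-1,0,0],"roll": 0,"jaw": 10}

```text
clock: 18.95
tool_pos: [0.4958, 0.2136, 0.2282]
orientation: [-180.0, -0.0, 172.2]
force: [-0.2, -0.4, -1.3]
opening: 0.026
gripper_force: 30.0
```

Call:
apply_moves:
  targets:
    - {"travel": [-1,0,0],"roll": 0,"jaw": 10}
    - {"travel": [-1,0,0],"roll": 0,"jaw": 10}

```text
clock: 19.15
tool_pos: [0.4977, 0.2133, 0.2283]
orientation: [180.0, -0.0, 172.2]
force: [0.5, 0.2, -1.5]
opening: 0.0258
gripper_force: 30.0
```

Call:
apply_moves:
  targets:
    - {"travel": [-1,0,0],"roll": 0,"jaw": 10}
    - {"travel": [-1,0,0],"roll": 0,"jaw": 10}

```text
clock: 19.35
tool_pos: [0.4997, 0.2131, 0.2283]
orientation: [180.0, 0.0, 172.2]
force: [-0.9, -0.1, -1.2]
opening: 0.026
gripper_force: 30.0
```

Call:
apply_moves:
  targets:
    - {"travel": [-1,0,0],"roll": 0,"jaw": 10}
    - {"travel": [-1,0,0],"roll": 0,"jaw": 10}

```text
clock: 19.55
tool_pos: [0.5016, 0.2127, 0.2282]
orientation: [-180.0, -0.0, 172.2]
force: [0.6, 0.2, -1.9]
opening: 0.0256
gripper_force: 30.0
```

```bash
python3 -c "
from h import *
hookframe()"
```

```text
t 19.55 yaw 172.19210861889357 u 87.94280467387279 n -0.40188541094917574 z 0.22818478170269985 F [ 0.6466  0.2033 -1.9443]
```

Call:
apply_moves:
  targets:
    - {"travel": [-1,0,0.3],"roll": 0,"jaw": 10}
    - {"travel": [-1,0,0.3],"roll": 0,"jaw": 10}
    - {"travel": [-1,0,0.3],"roll": 0,"jaw": 10}

```text
clock: 19.85
tool_pos: [0.5047, 0.2124, 0.2274]
orientation: [180.0, 0.0, 172.2]
force: [0.5, -0.6, -1.3]
opening: 0.0255
gripper_force: 30.0
```

Call:
apply_moves:
  targets:
    - {"travel": [-1,0,0.3],"roll": 0,"jaw": 10}
    - {"travel": [-1,0,0.3],"roll": 0,"jaw": 10}
    - {"travel": [-1,0,0.3],"roll": 0,"jaw": 10}

```text
clock: 20.15
tool_pos: [0.5077, 0.212, 0.2265]
orientation: [180.0, 0.0, 172.2]
force: [1.6, 0.0, -1.3]
opening: 0.0258
gripper_force: 30.0
```

Call:
apply_moves:
  targets:
    - {"travel": [-1,0,0.3],"roll": 0,"jaw": 10}
    - {"travel": [-1,0,0.3],"roll": 0,"jaw": 10}
    - {"travel": [-1,0,0.3],"roll": 0,"jaw": 10}

```text
clock: 20.45
tool_pos: [0.5106, 0.2115, 0.2256]
orientation: [-180.0, 0.0, 172.2]
force: [0.2, 0.6, -1.7]
opening: 0.0255
gripper_force: 30.0
```

```bash
python3 -c "
from h import *
hookframe()"
```

```text
t 20.45 yaw 172.1943717315134 u 78.84438991409515 n -0.43584286982873605 z 0.22555064059560978 F [ 0.2442  0.6424 -1.666 ]
```

Call:
apply_moves:
  targets:
    - {"travel": [-1,0,0.3],"roll": 0,"jaw": 10}
    - {"travel": [-1,0,0.3],"roll": 0,"jaw": 10}
    - {"travel": [-1,0,0.3],"roll": 0,"jaw": 10}
    - {"travel": [-1,0,0.3],"roll": 0,"jaw": 10}
    - {"travel": [-1,0,0],"roll": 0,"jaw": 10}

```text
clock: 20.95
tool_pos: [0.5156, 0.2109, 0.2243]
orientation: [-180.0, -0.0, 172.2]
force: [-0.2, 1.0, -1.0]
opening: 0.0259
gripper_force: 30.0
```

Call:
apply_moves:
  targets:
    - {"travel": [-1,0,0],"roll": 0,"jaw": 10}
    - {"travel": [-1,0,0],"roll": 0,"jaw": 10}
    - {"travel": [-1,0,0],"roll": 0,"jaw": 10}
    - {"travel": [-1,0,0],"roll": 0,"jaw": 10}

```text
clock: 21.35
tool_pos: [0.5195, 0.2103, 0.2244]
orientation: [-180.0, -0.0, 172.2]
force: [0.4, -0.7, -1.6]
opening: 0.0257
gripper_force: 30.0
```

Call:
apply_moves:
  targets:
    - {"travel": [-1,0,0],"roll": 0,"jaw": 10}
    - {"travel": [-1,0,0],"roll": 0,"jaw": 10}
    - {"travel": [-1,0,0],"roll": 0,"jaw": 10}

```text
clock: 21.65
tool_pos: [0.5225, 0.2099, 0.2244]
orientation: [-180.0, -0.0, 172.2]
force: [-0.1, -0.1, -2.3]
opening: 0.0256
gripper_force: 30.0
```

```bash
python3 -c "
from h import *
hookframe()"
```

```text
t 21.65 yaw 172.19439609339068 u 66.87137749192938 n -0.4418137127949656 z 0.22436729440935824 F [-0.0937 -0.1039 -2.3066]
```

Call:
apply_moves:
  targets:
    - {"travel": [-1,0,0],"roll": 0,"jaw": 10}
    - {"travel": [-1,0,0],"roll": 0,"jaw": 10}
    - {"travel": [-1,0,0],"roll": 0,"jaw": 10}

```text
clock: 21.95
tool_pos: [0.5255, 0.2095, 0.2244]
orientation: [180.0, -0.0, 172.2]
force: [-0.1, -0.0, -2.1]
opening: 0.0256
gripper_force: 30.0
```

Call:
apply_moves:
  targets:
    - {"travel": [-1,0,0],"roll": 0,"jaw": 10}
    - {"travel": [-1,0,0],"roll": 0,"jaw": 10}

```text
clock: 22.15
tool_pos: [0.5275, 0.2093, 0.2244]
orientation: [-180.0, -0.0, 172.2]
force: [-0.4, -0.3, -0.8]
opening: 0.0257
gripper_force: 30.0
```

Call:
apply_moves:
  targets:
    - {"travel": [-1,0,0],"roll": 0,"jaw": 10}
    - {"travel": [-1,0,0],"roll": 0,"jaw": 10}

```text
clock: 22.35
tool_pos: [0.5292, 0.209, 0.2244]
orientation: [-180.0, -0.0, 172.2]
force: [-3.1, -0.3, 0.5]
opening: 0.0256
gripper_force: 30.0
```

Call:
apply_moves:
  targets:
    - {"travel": [-1,0,0],"roll": 0,"jaw": 10}
    - {"travel": [-1,0,0],"roll": 0,"jaw": 10}

```text
clock: 22.55
tool_pos: [0.5312, 0.2087, 0.2244]
orientation: [-180.0, -0.0, 172.2]
force: [-2.2, 0.2, -0.1]
opening: 0.0258
gripper_force: 30.0
```

```bash
python3 -c "
from h import *
hookframe()"
```

```text
t 22.55 yaw 172.1977313559422 u 58.13417694037872 n -0.4081527678440961 z 0.22438971309307248 F [-2.194   0.1894 -0.1404]
```

Keeper contact at u≈60. Continue gently.

Call:
apply_moves:
  targets:
    - {"travel": [-1,0,0],"roll": 0,"jaw": 10}
    - {"travel": [-1,0,0],"roll": 0,"jaw": 10}
    - {"travel": [-1,0,0],"roll": 0,"jaw": 10}

```text
clock: 22.85
tool_pos: [0.5344, 0.2083, 0.2244]
orientation: [180.0, 0.0, 172.2]
force: [-2.3, -0.2, 0.3]
opening: 0.0258
gripper_force: 30.0
```

Call:
apply_moves:
  targets:
    - {"travel": [-1,0,0],"roll": 0,"jaw": 10}
    - {"travel": [-1,0,0],"roll": 0,"jaw": 10}
    - {"travel": [-1,0,0],"roll": 0,"jaw": 10}

```text
clock: 23.15
tool_pos: [0.5374, 0.2079, 0.2244]
orientation: [180.0, 0.0, 172.2]
force: [-3.0, 0.7, 0.4]
opening: 0.0257
gripper_force: 30.0
```

Call:
apply_moves:
  targets:
    - {"travel": [-1,0,0],"roll": 0,"jaw": 10}
    - {"travel": [-1,0,0],"roll": 0,"jaw": 10}
    - {"travel": [-1,0,0],"roll": 0,"jaw": 10}

```text
clock: 23.45
tool_pos: [0.5404, 0.2075, 0.2244]
orientation: [-180.0, 0.0, 172.2]
force: [-1.5, 0.0, 0.2]
opening: 0.0262
gripper_force: 30.0
```

Call:
apply_moves:
  targets:
    - {"travel": [-1,0,0],"roll": 0,"jaw": 10}
    - {"travel": [-1,0,0],"roll": 0,"jaw": 10}

```text
clock: 23.65
tool_pos: [0.5425, 0.2072, 0.2245]
orientation: [180.0, 0.0, 172.2]
force: [-1.5, 0.6, 0.6]
opening: 0.0259
gripper_force: 30.0
```

```bash
python3 -c "
from h import *
hookframe()"
```

```text
t 23.65 yaw 172.19761601509921 u 46.660104493602944 n -0.5157244120160712 z 0.22446901761584198 F [-1.4517  0.56    0.5695]
```

Call:
apply_moves:
  targets:
    - {"travel": [-1,0,0],"roll": 0,"jaw": 10}
    - {"travel": [-1,0,0],"roll": 0,"jaw": 10}
    - {"travel": [-1,0,0],"roll": 0,"jaw": 10}

```text
clock: 23.95
tool_pos: [0.5453, 0.2068, 0.2244]
orientation: [180.0, 0.0, 172.2]
force: [-0.5, -0.2, 0.3]
opening: 0.0261
gripper_force: 30.0
```

Call:
apply_moves:
  targets:
    - {"travel": [-1,0,0],"roll": 0,"jaw": 10}
    - {"travel": [-1,0,0],"roll": 0,"jaw": 10}

```text
clock: 24.15
tool_pos: [0.5473, 0.2065, 0.2244]
orientation: [180.0, 0.0, 172.2]
force: [-1.6, 0.6, 0.3]
opening: 0.0259
gripper_force: 30.0
```

Call:
apply_moves:
  targets:
    - {"travel": [-1,0,0],"roll": 0,"jaw": 10}
    - {"travel": [-1,0,0],"roll": 0,"jaw": 10}

```text
clock: 24.35
tool_pos: [0.5493, 0.2063, 0.2244]
orientation: [180.0, 0.0, 172.2]
force: [-0.9, 0.0, 0.7]
opening: 0.0261
gripper_force: 30.0
```

Call:
apply_moves:
  targets:
    - {"travel": [-0.5,0,0],"roll": 0,"jaw": 10}
    - {"travel": [-0.5,0,0],"roll": 0,"jaw": 10}

```text
clock: 24.55
tool_pos: [0.5502, 0.2061, 0.2243]
orientation: [-180.0, -0.0, 172.2]
force: [-0.6, -0.2, 0.3]
opening: 0.0259
gripper_force: 30.0
```

```bash
python3 -c "
from h import *
hookframe()"
```

```text
t 24.55 yaw 172.19203180278066 u 38.910050541804154 n -0.4231635131200841 z 0.224346863547811 F [-0.6021 -0.1869  0.2757]
```

Call:
apply_moves:
  targets:
    - {"travel": [-0.5,0,0],"roll": 0,"jaw": 10}
    - {"travel": [-0.5,0,0],"roll": 0,"jaw": 10}

```text
clock: 24.75
tool_pos: [0.5506, 0.206, 0.2243]
orientation: [-180.0, -0.1, 172.2]
force: [-5.5, 1.9, 2.8]
opening: 0.026
gripper_force: 30.0
```

Call:
apply_moves:
  targets:
    - {"travel": [-0.5,0,0],"roll": 0,"jaw": 10}
    - {"travel": [-0.5,0,0],"roll": 0,"jaw": 10}

```text
clock: 24.95
tool_pos: [0.5514, 0.2059, 0.2243]
orientation: [-180.0, -0.1, 172.2]
force: [-6.0, 2.4, 2.8]
opening: 0.0257
gripper_force: 30.0
```

Call:
apply_moves:
  targets:
    - {"travel": [-0.5,0,0],"roll": 0,"jaw": 10}

```text
clock: 25.05
tool_pos: [0.552, 0.2058, 0.2243]
orientation: [-180.0, -0.1, 172.2]
force: [-3.3, 0.8, 2.3]
opening: 0.0259
gripper_force: 30.0
```

```bash
python3 -c "
from h import *
hookframe()"
```

```text
t 25.05 yaw 172.19688771968842 u 37.055865033729994 n -0.401763079176145 z 0.22428996102066479 F [-3.2658  0.8129  2.2656]
```

Call:
apply_moves:
  targets:
    - {"travel": [-0.5,0,0],"roll": 0,"jaw": 10}
    - {"travel": [0,0,0],"roll": 0,"jaw": 10}

```text
clock: 25.25
tool_pos: [0.5524, 0.2057, 0.224]
orientation: [-180.0, -0.1, 172.2]
force: [-5.4, 2.0, 1.3]
opening: 0.0254
gripper_force: 30.0
```

Call:
apply_moves:
  targets:
    - {"travel": [-0.4,0,0],"roll": 0,"jaw": 10}
    - {"travel": [0,0,0],"roll": 0,"jaw": 10}

```text
clock: 25.45
tool_pos: [0.5527, 0.2057, 0.224]
orientation: [-180.0, -0.1, 172.2]
force: [-6.2, 1.0, 2.6]
opening: 0.0259
gripper_force: 30.0
```

```bash
python3 -c "
from h import *
hookframe()"
```

```text
t 25.45 yaw 172.190607669331 u 36.39454541611768 n -0.3185022583926877 z 0.22396619215412472 F [-6.1699  0.952   2.6232]
```

Call:
apply_moves:
  targets:
    - {"travel": [-0.4,0,0],"roll": 0,"jaw": 10}
    - {"travel": [0,0,0],"roll": 0,"jaw": 10}

```text
clock: 25.65
tool_pos: [0.553, 0.2056, 0.224]
orientation: [-180.0, -0.1, 172.2]
force: [-5.5, 1.9, 1.7]
opening: 0.0255
gripper_force: 30.0
```

Call:
apply_moves:
  targets:
    - {"travel": [-0.4,0,0],"roll": 0,"jaw": 10}
    - {"travel": [0,0,0],"roll": 0,"jaw": 10}

```text
clock: 25.85
tool_pos: [0.5534, 0.2056, 0.224]
orientation: [-180.0, -0.1, 172.2]
force: [-5.9, 2.4, 2.6]
opening: 0.0254
gripper_force: 30.0
```

```bash
python3 -c "
from h import *
hookframe()"
```

```text
t 25.85 yaw 172.19103816106846 u 35.704153821073454 n -0.31868117689641484 z 0.2239500628991368 F [-5.9276  2.4378  2.5539]
```

Call:
apply_moves:
  targets:
    - {"travel": [-0.4,0,0],"roll": 0,"jaw": 10}
    - {"travel": [0,0,0],"roll": 0,"jaw": 10}

```text
clock: 26.05
tool_pos: [0.5537, 0.2055, 0.2239]
orientation: [-180.0, -0.1, 172.2]
force: [-6.5, 2.0, 1.8]
opening: 0.0256
gripper_force: 30.0
```

Call:
apply_moves:
  targets:
    - {"travel": [-0.4,0,0],"roll": 0,"jaw": 10}
    - {"travel": [0,0,0],"roll": 0,"jaw": 10}

```text
clock: 26.25
tool_pos: [0.5541, 0.2055, 0.224]
orientation: [-180.0, -0.1, 172.2]
force: [-6.7, 2.8, 3.4]
opening: 0.026
gripper_force: 30.0
```

```bash
python3 - <<'E'
from h import *
hookframe()
im=ctrl.snapshot("scene")[:,:,::-1]
x,y=np.round(proj(cam("scene"),(.55,.205,.20))).astype(int)
c=im[y-45:y+45,x-60:x+60]
cv2.imwrite("pics/s3c.png",cv2.convertScaleAbs(cv2.resize(c,(800,600),interpolation=cv2.INTER_CUBIC),alpha=1.8));print(x,y)
E
```

```text
t 26.25 yaw 172.19126412146034 u 35.000056438998165 n -0.333446426737213 z 0.2239694052895249 F [-6.655  2.817  3.398]
329 254
```

View pics/s3c.png

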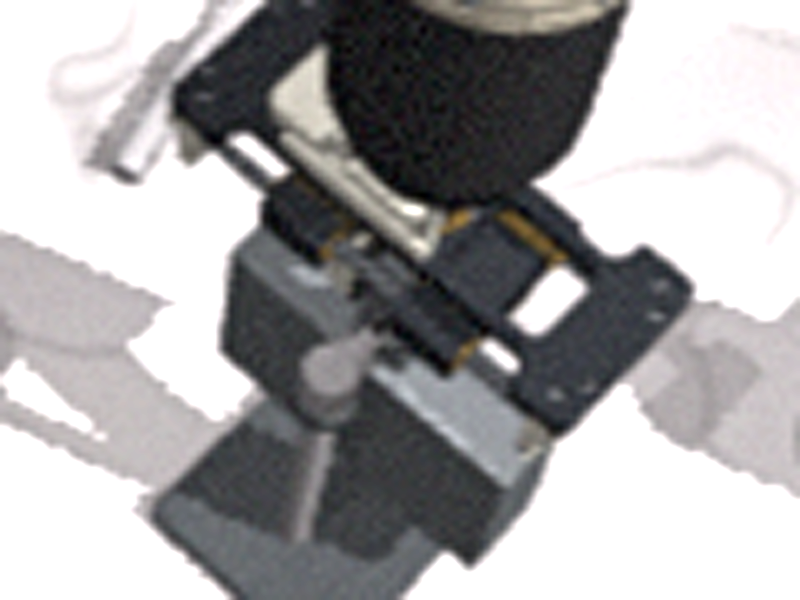

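The scene crop shows the pan on the hook close to the post head (crop (335,380)). The keeper is hidden behind the handle. I'll press on by feel to the solid end of the buffer.

Call:
apply_moves:
  targets:
    - {"travel": [-0.4,0,0],"roll": 0,"jaw": 10}
    - {"travel": [0,0,0],"roll": 0,"jaw": 10}

```text
clock: 26.5
tool_pos: [0.5543, 0.2054, 0.2239]
orientation: [-180.0, -0.1, 172.2]
force: [-6.4, 1.7, 2.0]
opening: 0.0259
gripper_force: 30.0
```

Call:
apply_moves:
  targets:
    - {"travel": [-0.3,0,0],"roll": 0,"jaw": 10}
    - {"travel": [0,0,0],"roll": 0,"jaw": 10}

```text
clock: 26.7
tool_pos: [0.5544, 0.2054, 0.224]
orientation: [-180.0, -0.1, 172.2]
force: [-8.1, 1.8, 2.6]
opening: 0.0259
gripper_force: 30.0
```

```bash
python3 -c "
from h import *
hookframe();print(ctrl.get_obs()['moment'],ctrl.get_obs()['orientation'])"
```

```text
t 26.7 yaw 172.19079849815475 u 34.61792793299609 n -0.3116846222867987 z 0.22395882591732336 F [-8.1157  1.7852  2.5969]
[ 0.8399  3.2057 -0.0244] [-179.9701   -0.149   172.1908]
```

Call:
apply_moves:
  targets:
    - {"travel": [-0.3,0,0],"roll": 0,"jaw": 10}
    - {"travel": [0,0,0],"roll": 0,"jaw": 10}

```text
clock: 26.9
tool_pos: [0.5545, 0.2054, 0.2239]
orientation: [-180.0, -0.2, 172.2]
force: [-8.7, 3.1, 3.2]
opening: 0.0261
gripper_force: 30.0
```

Call:
apply_moves:
  targets:
    - {"travel": [0.5,0,0],"roll": 0,"jaw": 10}
    - {"travel": [0.5,0,0],"roll": 0,"jaw": 10}
    - {"travel": [0.5,0,0],"roll": 0,"jaw": 10}
    - {"travel": [0,0,0],"roll": 0,"jaw": 10}

```text
clock: 27.3
tool_pos: [0.5535, 0.2055, 0.224]
orientation: [-180.0, -0.1, 172.2]
force: [-5.9, 1.1, 1.6]
opening: 0.0258
gripper_force: 30.0
```

Call:
apply_moves:
  targets:
    - {"travel": [0.5,0,0],"roll": 0,"jaw": 10}
    - {"travel": [0.5,0,0],"roll": 0,"jaw": 10}
    - {"travel": [0,0,0],"roll": 0,"jaw": 10}

```text
clock: 27.6
tool_pos: [0.5527, 0.2057, 0.224]
orientation: [-180.0, -0.1, 172.2]
force: [-5.7, 1.7, 0.9]
opening: 0.0259
gripper_force: 30.0
```

Call:
apply_moves:
  targets:
    - {"travel": [0.5,0,0],"roll": 0,"jaw": 10}
    - {"travel": [0,0,0],"roll": 0,"jaw": 10}

```text
clock: 27.8
tool_pos: [0.5523, 0.2057, 0.224]
orientation: [-180.0, -0.1, 172.2]
force: [-5.1, 1.6, 0.9]
opening: 0.0255
gripper_force: 30.0
```

```bash
python3 -c "
from h import *
hookframe();print(ctrl.get_obs()['moment'],ctrl.get_obs()['orientation'])"
```

```text
t 27.8 yaw 172.19160324948385 u 36.76895764237687 n -0.30263887183392746 z 0.22398906330988871 F [-5.0716  1.6436  0.8724]
[0.5299 2.1069 0.028 ] [-179.9756   -0.09    172.1916]
```

Call:
apply_moves:
  targets:
    - {"travel": [0.5,0,0],"roll": 0,"jaw": 10}
    - {"travel": [0,0,0],"roll": 0,"jaw": 10}

```text
clock: 28.0
tool_pos: [0.5519, 0.2058, 0.224]
orientation: [-180.0, -0.1, 172.2]
force: [-4.4, 1.5, 2.0]
opening: 0.026
gripper_force: 30.0
```

Call:
apply_moves:
  targets:
    - {"travel": [0.5,0,0],"roll": 0,"jaw": 10}
    - {"travel": [0,0,0],"roll": 0,"jaw": 10}

```text
clock: 28.2
tool_pos: [0.5517, 0.2058, 0.224]
orientation: [-180.0, -0.0, 172.2]
force: [-3.7, 2.2, -0.6]
opening: 0.0257
gripper_force: 30.0
```

```bash
python3 -c "
from h import *
hookframe();print(ctrl.get_obs()['moment'],ctrl.get_obs()['orientation'])"
```

```text
t 28.2 yaw 172.19370214546157 u 37.377444133390185 n -0.34200345216395833 z 0.22402969543053447 F [-3.7345  2.1541 -0.6491]
[0.3326 1.7413 0.0182] [-179.9805   -0.0493  172.1937]
```

Call:
apply_moves:
  targets:
    - {"travel": [0.5,0,0],"roll": 0,"jaw": 10}
    - {"travel": [0,0,0],"roll": 0,"jaw": 10}

```text
clock: 28.4
tool_pos: [0.5515, 0.2058, 0.2241]
orientation: [-180.0, -0.0, 172.2]
force: [-3.7, 0.7, -1.1]
opening: 0.026
gripper_force: 30.0
```

Call:
apply_moves:
  targets:
    - {"travel": [0.5,0,0],"roll": 0,"jaw": 10}
    - {"travel": [0,0,0],"roll": 0,"jaw": 10}

```text
clock: 28.6
tool_pos: [0.5513, 0.2059, 0.2241]
orientation: [-180.0, 0.0, 172.2]
force: [-1.8, 0.9, -3.0]
opening: 0.0256
gripper_force: 30.0
```

```bash
python3 -c "
from h import *
hookframe();print(ctrl.get_obs()['moment'],ctrl.get_obs()['orientation'])"
```

```text
t 28.6 yaw 172.187832525681 u 37.810826609723065 n -0.3749577443955599 z 0.22413698755239636 F [-1.8367  0.9296 -2.9613]
[ 0.0742  0.6547 -0.0413] [-179.9925    0.0048  172.1878]
```

Call:
apply_moves:
  targets:
    - {"travel": [0.5,0,0],"roll": 0,"jaw": 10}
    - {"travel": [0,0,0],"roll": 0,"jaw": 10}

```text
clock: 28.8
tool_pos: [0.551, 0.2059, 0.2242]
orientation: [-180.0, 0.0, 172.2]
force: [1.3, -0.5, -4.9]
opening: 0.0255
gripper_force: 30.0
```

Call:
apply_moves:
  targets:
    - {"travel": [0.5,0,0],"roll": 0,"jaw": 10}
    - {"travel": [0,0,0],"roll": 0,"jaw": 10}

```text
clock: 29.0
tool_pos: [0.5508, 0.206, 0.2244]
orientation: [180.0, 0.1, 172.2]
force: [4.5, -1.6, -6.3]
opening: 0.0259
gripper_force: 30.0
```

```bash
python3 -c "
from h import *
hookframe();print(ctrl.get_obs()['moment'],ctrl.get_obs()['orientation'])"
```

```text
t 29.0 yaw 172.18974839843253 u 38.356860924234816 n -0.4252831576598588 z 0.22436750748098697 F [ 4.4516 -1.6104 -6.32  ]
[-0.5558 -1.52    0.0144] [179.996    0.0556 172.1897]
```

Latched: the keeper now holds against an outward pull. Relax the pull, lower the pan onto the arm, and release.

Call:
apply_moves:
  targets:
    - {"travel": [-0.6,0,0],"roll": 0,"jaw": 10}
    - {"travel": [-0.6,0,0],"roll": 0,"jaw": 10}
    - {"travel": [0,0,1],"roll": 0,"jaw": 10}
    - {"travel": [0,0,1],"roll": 0,"jaw": 10}
    - {"travel": [0,0,0],"roll": 0,"jaw": 10}

```text
clock: 29.5
tool_pos: [0.5514, 0.2062, 0.2229]
orientation: [180.0, 0.0, 172.2]
force: [-1.7, -0.1, 2.6]
opening: 0.0255
gripper_force: 30.0
```

Call:
apply_moves:
  targets:
    - {"travel": [0,0,0.6],"roll": 0,"jaw": 10}
    - {"travel": [0,0,0.6],"roll": 0,"jaw": 10}

```text
clock: 29.7
tool_pos: [0.5514, 0.2062, 0.2215]
orientation: [180.0, 0.0, 172.2]
force: [-1.8, 0.6, 3.9]
opening: 0.0257
gripper_force: 30.0
```

```bash
python3 -c "
from h import *
hookframe();print(ctrl.get_obs()['moment'],ctrl.get_obs()['orientation'])"
```

```text
t 29.7 yaw 172.20346092275153 u 37.753395173087824 n -0.6834068150034273 z 0.22151411084910883 F [-1.7747  0.6409  3.9266]
[ 0.124   1.0543 -0.028 ] [179.968    0.0229 172.2035]
```

Call:
apply_moves:
  targets:
    - {"travel": [0,0,0],"roll": 0,"jaw": 27}
    - {"travel": [0,0,0],"roll": 0,"jaw": 29}
    - {"travel": [0,0,0],"roll": 0,"jaw": 33}
    - {"travel": [0,0,0],"roll": 0,"jaw": 38}
    - {"travel": [0,0,0],"roll": 0,"jaw": 44}
    - {"travel": [0,0,0],"roll": 0,"jaw": 44}
    - {"travel": [0,0,0],"roll": 0,"jaw": 44}

```text
clock: 30.4
tool_pos: [0.5514, 0.206, 0.2212]
orientation: [180.0, 0.0, 172.2]
force: [0.5, -0.0, -0.7]
opening: 0.044
gripper_force: 0.0
```

```bash
python3 -c "
from h import *
hookframe();o=ctrl.get_obs();print(o['opening'],o['gripper_force'])"
```

```text
t 30.4 yaw 172.19571972360933 u 37.72078312602014 n -0.46085781819690547 z 0.22115005855478315 F [ 0.5474 -0.0416 -0.6621]
0.04398000296009597 0.0
```

Call:
apply_moves:
  targets:
    - {"travel": [0,0,-5],"roll": 0,"jaw": 44}
    - {"travel": [0,0,-15],"roll": 0,"jaw": 44}
    - {"travel": [0,0,-30],"roll": 0,"jaw": 44}
    - {"travel": [0,0,-40],"roll": 0,"jaw": 44}
    - {"travel": [-20,0,-30],"roll": 0,"jaw": 44}
    - {"travel": [-25,0,-10],"roll": 0,"jaw": 44}
    - {"travel": [0,0,0],"roll": 0,"jaw": 44}
    - {"travel": [0,0,0],"roll": 0,"jaw": 44}

```text
clock: 31.2
tool_pos: [0.5959, 0.1997, 0.3508]
orientation: [-180.0, -0.0, 172.1]
force: [-1.0, 0.5, -0.7]
opening: 0.044
gripper_force: 0.0
```

```bash
python3 - <<'E'
from h import *
hookframe()
o=ctrl.get_obs();np.savez("end_o.npz",tool_pos=o["tool_pos"],orientation=o["orientation"]);im=ctrl.snapshot("wrist")[:,:,::-1]
C=cam("wrist",o);a=np.radians(172.1);u=np.array([np.cos(a),np.sin(a)]);ax=np.array([.5887,.2004])
for r,z in((84,.194),(42,.2045),(37.7,.243),(33,.198)):print(r,proj(C,[*(ax+u*r/1e3),z]))
x,y=proj(C,[*(ax+u*.05),.21]).astype(int);y0=y-60;x0=x-80
w=cv2.resize(im[y0:y0+120,x0:x0+160],(800,600),interpolation=cv2.INTER_CUBIC)
cv2.imwrite("pics/endc.png",cv2.convertScaleAbs(w,alpha=1.5));print(x0,y0)
E
```

```text
t 31.2 yaw 172.1474322309936 u -7.2712261399664655 n -0.30110545276532263 z 0.3508073733704956 F [-0.9709  0.4988 -0.6875]
84 [274.2056 103.6565]
42 [274.2076 154.1341]
37.7 [274.1399 163.1861]
33 [274.2214 164.0131]
194 84
```

View pics/endc.png

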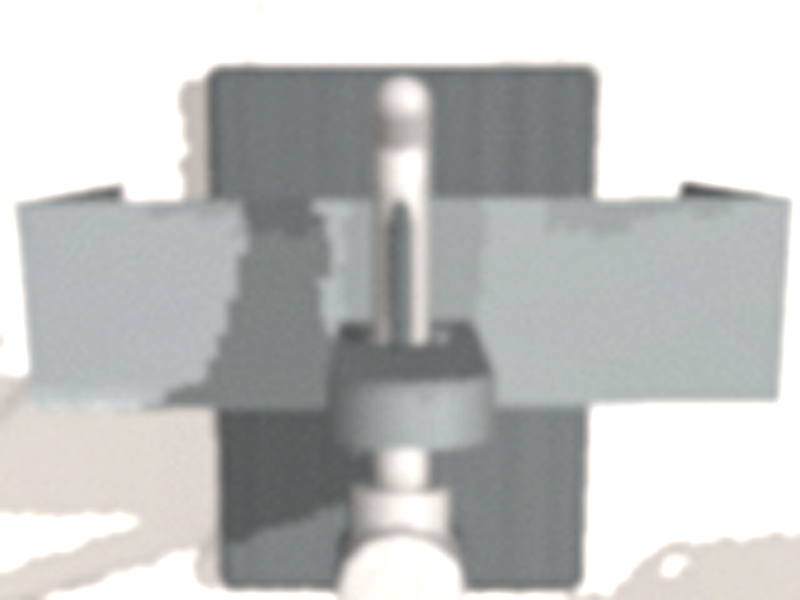

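The final view shows the pan released, level and centred on the hook. The hook is still in line with the foot, the handle sits against the buffer (crop (412,400)), and the keeper leaf ends right behind it.

```bash
python3 -c "
from h import *
print(ctrl.close_job())"
```

```text
the job is handed in; nothing more can be done
None
```

I handed the job in at about 31 s: the hook was pushed fully against its stop, and the large grey dustpan was then hung and let go. The keeper is hidden behind the handle in the pictures, but it held against an outward pull of about 4.5 N before release. The only force over the gentle limit was a brief 16 N or so on the hook at its stop, still under the 20 N fail limit, and the result of the judging was not reported back.

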